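# Measure a carton on the sprung length gauge

## Robot

A 6-joint arm with a two-finger parallel gripper is mounted at the origin on the work surface. World frame = base frame: x ahead of the robot, y to its left, z up, the work surface at z = 0. Lengths are in m, angles in rad, forces in N, time in s.
With the tool pointing down it reaches from about 0.3 to 0.875 m from the base axis. Payload 6.4 kg.
Tool frame: the origin (TCP) lies midway between the tips of the shut fingers; the grasp point (between the pads) lies ctrl.grip_depth behind it (ctrl.grip_depth is the distance from the TCP to the grasp point, in m); x points along the fingers, y is the direction in which the jaws open and shut, and the axes are right-handed (so a half turn about x gives the same grasp; the last joint's range is limited). The gripper opens to 85 mm and grips with 20 to 120 N. Pads are 22 mm wide; open, the fingers measure 114 mm over their backs; the gripper's body (76 mm by 85 mm) begins 54 mm behind the grasp point. The pads swing forward as they close: fully open they stand 13 mm farther back than shut.
Start: joints at [1.123, 0.181, 1.607, -0, 1.354, -0.206], TCP at [0.138, 0.558, 0.204] pointing down, gripper open.
Joint ranges: [-2.99, 2.99], [-0.89, 2.07], [0.3, 2.58], [-1.14, 4.28], [0, 2.63], [-3.12, 3.12]. Speed limits (rad/s): [2.57, 2.57, 3.01, 3.14, 3.14, 3.14].

## Interface

Orientations are given as a unit quaternion [w, x, y, z].
In Python, from bench import ctrl gives the robot as it stands.
- The arm moves only by the tool carry_out, never from a script. Its argument "motion" is one flat list of numbers, 7 for each row, row after row: the turn, a rotation vector about the tool's x, y, z in degrees, then the shift along the tool's x, y, z in m, then the gripper's target within -1 to 1 (shut at 1, half-way at 0, fully open at -1). A call has 1 to 10 rows; each row shifts and turns the pose as measured when the row begins, along the tool's axes as they then stand; what a row does not reach is not made up. A row lasts 1/10 s, in which the tool goes at most 50 mm and 8.59 degrees, less where a joint would pass 70% of its speed; a pose out of reach is approached as far as the arm can. A call with a gripper value outside its range is refused whole. The fingers move at their own pace and stop on an object; the grip force is fixed at half the most. Time passes only in rows, so rows that do not move let the fingers close. It gives the time, the measured TCP pose, the force and the opening at its end, in the units of the state.
- ctrl.get_obs(): the state, without advancing time (a new reading comes with each control period).
- ctrl.camera(name): name is "scene" or "top" or "wrist"; returns the picture (480x640x3 uint8, blue, green, red); there is no depth.
- ctrl.camera_params(name): a dict with "mtx" (3x3 intrinsics, pixels), "k1" (the pictures are not rectified: a ray, as slopes to the right and down, at radius r is drawn at 1 + k1 r^2 times it, then the intrinsics apply), "pose" (4x4, takes a point from camera to world coordinates); the wrist camera has in their place "hand_eye" (4x4, takes a point from camera to tool coordinates, whose origin is the TCP and whose axes are the tool frame's). Camera axes: x right, y down, z forward; pixel columns grow to the right and rows downward; lengths in m; the calibration is good to about 2 mm. A picture is of the moment at which its call begins: read the wrist's pose just before it. camera_params takes no time and is no camera call.
- ctrl.hand_in(): hands the job in, once; it reports no verdict.
Trained networks look in the newest picture that a camera, given by its name, has taken for a name from the list of things; names that differ only in an ending like _2 or _b are one class to them, and where a whole thing is asked for, a point or a joint stands for the part that bears it (a point fixed in the world has none). Each returns a list of dicts, best first, with "conf" (0 to 1); they miss things now and then, are a little off and sometimes report something else, mostly with a low value. They report only what shows in the picture. A call takes as long as a camera call.
- ctrl.boxes_of(camera, thing): "point" ([x, y, z] in m, in the coordinates of the camera as it stood for that picture, good to about 4 mm: the middle of the surface that is visible of it).
- ctrl.trace(camera, thing): "pixels" (480x640 bool, what is visible of it).
- ctrl.landmark_of(camera, thing): "point" ([x, y, z] in m, in the coordinates of the camera as it stood for that picture, good to about 4 mm: a listed point, or the origin of a listed thing).
The state is a dict: "time_s": time; "q": joint angles; "dq": joint speeds; "joint_efforts": joint torques, N m; "eef_pos": TCP position; "eef_rot": TCP orientation; "wrist_force": force on the tool from outside, world axes, zero at the start; "torque": the same for the moment, N m; "opening": opening from 0.0 (shut) to 1.0 (fully open).
Only numpy, scipy, OpenCV 4.12 (cv2) and the standard library are available. Lean on these libraries where they do the work, as an engineer would, in place of code of your own. Each camera call takes 0.05 s, during which the arm holds its last target. There are 200 camera calls.

## Task

Set the longer of the two small cartons down flat, lengthwise along the length gauge's rail with one end squarely up against the gauge's stop, and let go of it. Then pull the gauge's sprung slide out until its pointer is level with the carton's far end, hold it steady there for two seconds, and ease it back all the way home without letting it snap. Leave the carton lying against the stop, and do not disturb the shorter carton, the bottle or the jar.

Things in the scene. Friction and masses are not known exactly. Their poses are not given: they have to be found in the camera images.
- gauge: Length gauge fixed to the bench. Origin on the bench, mid-width of the rail, in line with the stop face; +y is the pull direction, z up. Aluminium rail 40 wide, 22 high, y -55 to 207. Grey spring case 62 x 56 x 66 high at y -111 to -55. A 20 high foot joins the rail to the stop on its -x side, where the carton is to lie on the bare bench, its centre line about 90 from the rail's
- stop_face (a point): centre of the face of the stop, an upright aluminium wall 80 wide (gauge x -130 to -50), 45 high, 12 thick; the face looks to the gauge's +y. This point is at (-90, 0, 25) in the gauge's frame, with the gauge's axes
- slide (a joint): how far the gauge's sprung slide is pulled out along the gauge's +y, in m: 0 home (pointer level with the stop face), 0.195 at the far limit. A spring pulls it home with about 3 N at home and 9 N at 0.16; it runs back by itself if let go
- tab (a point): grip point of the slide's black upright pull tab: 24 (gauge x) by 14 (gauge y, the pull direction), from 33 to 77 above the bench; this point is on its centre line, 58 above the bench. Below it is a carriage 50 x 36, 23 to 34 above the bench. Free gap of 48 between tab and spring case at home. Axes as the gauge's
- pointer_tip (a point): tip of the slide's thin black pointer, at (-46, slide, 30) in the gauge's frame; the pointer is 5 thick and stands out to the gauge's -x from the carriage, towards the carton, in line with the tab's middle. Axes as the gauge's
- long_carton: the longer closed cardboard carton, 160 long (its x) x 56 wide (its y) x 50 high, about 0.24 kg. Origin at the centre of its underside
- short_carton: the shorter closed cardboard carton, 105 long (its x) x 56 wide x 50 high; a bystander. Origin at the centre of its underside
- paint_bottle: white paint bottle, 42 across, 105 high, standing; a bystander. Origin at the centre of its underside
- bead_jar: clear jar with white cap, 62 across, 70 high, standing; a bystander. Origin at the centre of its underside

How it is judged:
By the outcome, as a careful person would: the job done as asked, in the order asked, and still so for the second after the job is handed in, with the robot touching nothing.
It also fails if it takes over 64 s, if anything falls off the work surface, if the arm or the gripper's body presses on something with over 40 N, if the wrist force passes 120 N, or if a joint passes its speed limit or range.

## Working session

There is one attempt and no reset: what is moved stays moved. The work goes in short steps, Python scripts to look and compute and a tool call to move; the robot and the scene stay as the last step left them, time stands still between calls to the robot, and variables do not carry over. Pictures are saved under pics/ and viewed, about 8 in all and at most 12, crops included, and the job is handed in when it is done.

Besides the shell and the picture viewer there is one more tool, called after "Call:" by a JSON object that holds its "fn" and its "kwargs". carry_out: Moves the arm, as the interface text tells. Its arguments: {"type":"object","properties":{"motion":{"type":"array"}},"required":["motion"]}

```bash
ls; mkdir -p pics; cat > h.py <<'E'
import numpy as np, cv2
from bench import ctrl
from scipy.spatial.transform import Rotation as R
def T_tool():
    o=ctrl.get_obs(); T=np.eye(4); q=o['eef_rot']; T[:3,:3]=R.from_quat([q[1],q[2],q[3],q[0]]).as_matrix(); T[:3,3]=o['eef_pos']; return T
def cam(n):
    P=ctrl.camera_params(n); T=P['pose'] if 'pose' in P else T_tool()@np.array(P['hand_eye'])
    return np.array(P['mtx']),P['k1'],np.array(T)
def w(T,p): return T[:3,:3]@np.array(p)+T[:3,3]
def pix2plane(n,px,z,c=None):
    M,k,T=c or cam(n); px=np.atleast_2d(px).astype(float)
    d=(px-[M[0,2],M[1,2]])/[M[0,0],M[1,1]]; u=d.copy()
    for _ in range(20): u=d/(1+k*(u**2).sum(1,keepdims=True))
    r=np.c_[u,np.ones(len(u))]@T[:3,:3].T
    return T[:3,3]+r*((z-T[2,3])/r[:,2:])
def snap(n,f):
    im=ctrl.camera(n); cv2.imwrite('pics/'+f,im); return im
E
python3 - <<'E'
from h import *
np.set_printoptions(precision=4,suppress=True)
o=ctrl.get_obs(); print(o, ctrl.grip_depth)
a=snap('top','top1.png'); b=snap('scene','scene1.png')
for n in ('top','scene'):
    c=cam(n); print(n,c)
    for t in ('gauge','stop_face','tab','pointer_tip','long_carton','short_carton','paint_bottle','bead_jar'):
        print(t,[(w(c[2],d['point']),round(d['conf'],2)) for d in ctrl.landmark_of(n,t)[:2]])
E
```

```text
pics
{'time_s': 0.0, 'q': array([ 1.1227,  0.1816,  1.608 , -0.    ,  1.3538, -0.2063]), 'dq': array([-0.0009, -0.0002, -0.0011, -0.0005, -0.0011,  0.0004]), 'joint_efforts': array([  0.0004, -44.4862, -35.1344,  -0.0003,   0.0091,   0.    ]), 'eef_pos': array([0.1374, 0.5577, 0.2027]), 'eef_rot': array([ 0.7017,  0.0847,  0.7021, -0.0859]), 'wrist_force': array([ 0.8308, -0.336 , -0.5138]), 'torque': array([-0.0276,  0.0171,  0.0219]), 'opening': 1.0008391588014043} 0.0187
top (array([[611.5075,   0.    , 323.8187],
       [  0.    , 611.5075, 241.0333],
       [  0.    ,   0.    ,   1.    ]]), -0.11183692342407972, array([[-0.0171, -0.996 ,  0.0873,  0.5073],
       [-0.9997,  0.0153, -0.0203,  0.0123],
       [ 0.0189, -0.0876, -0.996 ,  1.3149],
       [ 0.    ,  0.    ,  0.    ,  1.    ]]))
gauge [(array([ 0.5747, -0.0467,  0.0034]), 0.74)]
stop_face [(array([ 0.49  , -0.0357,  0.0281]), 0.72), (array([ 0.5299, -0.0394,  0.0293]), 0.16)]
tab [(array([ 0.57  , -0.0497,  0.0576]), 0.83)]
pointer_tip [(array([ 0.5311, -0.0413,  0.0301]), 0.86)]
long_carton [(array([0.5237, 0.3403, 
[... 385 characters left out ...]
   [ 0.0087, -0.7871, -0.6167,  0.9097],
       [ 0.    ,  0.    ,  0.    ,  1.    ]]))
gauge [(array([ 0.5748, -0.0426, -0.0021]), 0.88), (array([ 0.4823, -0.0345,  0.0233]), 0.39)]
stop_face [(array([ 0.484 , -0.0348,  0.0246]), 0.64), (array([ 0.7717, -0.1125,  0.002 ]), 0.55)]
tab [(array([ 0.5754, -0.0436,  0.0535]), 0.66)]
pointer_tip [(array([ 0.5261, -0.037 ,  0.0295]), 0.9), (array([ 0.7662, -0.1127, -0.0004]), 0.48)]
long_carton [(array([ 0.5217,  0.3437, -0.0041]), 0.9)]
short_carton [(array([ 0.5121, -0.3538, -0.0008]), 0.88), (array([ 0.7697, -0.1116,  0.0025]), 0.33)]
paint_bottle [(array([ 0.7447,  0.081 , -0.0005]), 0.73)]
bead_jar [(array([ 0.7674, -0.1118,  0.0002]), 0.91)]
```

View pics/top1.png

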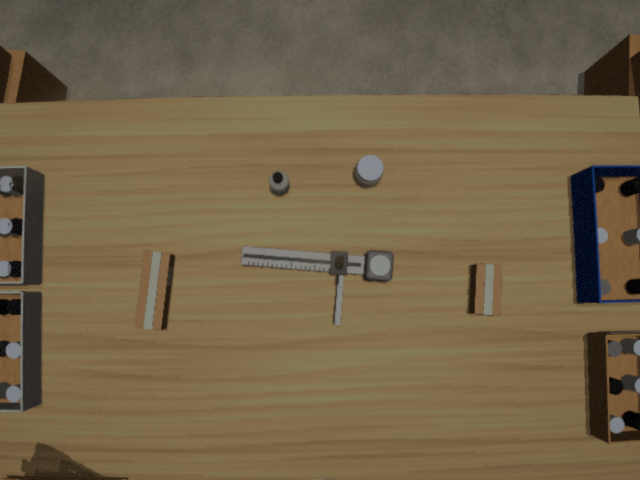

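View pics/scene1.png

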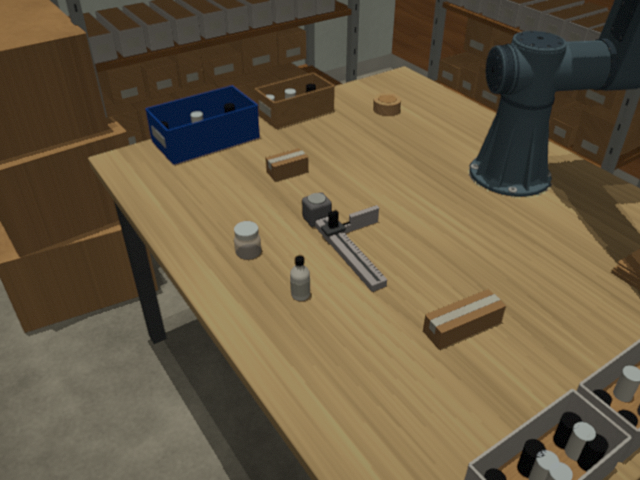

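Top view: the long carton is at about (155,290), the short one at (486,290). The rail runs from (242,256) to (365,265), the stop from (340,275) to (338,323), and the bottle and jar are behind the rail. The scene view agrees with this.

```bash
python3 - <<'E'
from h import *
np.set_printoptions(precision=4,suppress=True)
im=ctrl.camera('top'); c=cam('top')
for t,z in (('long_carton',.05),('gauge',.022),('short_carton',.05)):
    r=ctrl.trace('top',t)
    if not r: print(t,'none');continue
    m=r[0]['pixels'].astype(np.uint8); k=max(cv2.findContours(m,0,2)[0],key=cv2.contourArea)[:,0]
    p=pix2plane('top',k,z,c)[:,:2]
    print(t,r[0]['conf'],m.sum(),cv2.minAreaRect((p*1000).astype(np.float32)))
T=T_tool(); print(T); 
M,k,H=cam('wrist'); print(np.array(ctrl.camera_params('wrist')['hand_eye']),M,k)
E
```

```text
long_carton 0.89 2416 ((521.5498046875, 338.0791015625), (67.89552307128906, 162.59835815429688), 84.48876953125)
gauge 0.72 3542 ((525.454833984375, 3.784881591796875), (322.9871826171875, 156.94046020507812), 87.32434844970703)
short_carton 0.67 419 ((567.88623046875, -43.08415985107422), (35.29288101196289, 58.04001235961914), 88.97647857666016)
[[-0.      0.2394  0.9709  0.1377]
 [-0.0001  0.9709 -0.2394  0.5583]
 [-1.     -0.0001 -0.      0.2036]
 [ 0.      0.      0.      1.    ]]
[[-0.0009 -0.3125  0.9499 -0.17  ]
 [ 1.     -0.0005  0.0007  0.0002]
 [ 0.0002  0.9499  0.3125 -0.08  ]
 [ 0.      0.      0.      1.    ]] [[402.1485   0.     318.7711]
 [  0.     402.1485 237.1811]
 [  0.       0.       1.    ]] -0.04945558929616832
```

Call:
{"fn": "carry_out", "kwargs": {"motion": [0,0,0,0,-0.012,0.0425,-1,0,0,0,0,-0.012,0.0425,-1,0,0,0,0,-0.012,0.0425,-1,0,0,0,0,-0.012,0.0425,-1,0,0,0,0,-0.012,0.0425,-1,0,0,0,0,-0.012,0.0425,-1,0,0,0,0,-0.012,0.0425,-1,0,0,0,0,-0.012,0.0425,-1,0,0,0,0,-0.012,0.0425,-1,-8.5,0,0,0,-0.012,0.0425,-1]}}

```text
time_s: 2.1
eef_pos: [0.5313, 0.3372, 0.2044]
eef_rot: [0.707, 0.03, 0.706, -0.027]
wrist_force: [-0.0, 1.2, 0.0]
opening: 0.996
```

```bash
cat >> h.py <<'E'
def yaw(T): return np.degrees(np.arctan2(T[1,1],T[0,1]))
def delta(T,p,y):
    "remaining tool-frame shift to world p, and turn about tool x to get tool-y yaw y (deg)"
    d=T[:3,:3].T@(np.array(p)-T[:3,3]); dy=(y-yaw(T)+90)%180-90
    print('yaw',yaw(T).round(2),'turn_x',-dy.round(2),'shift',d.round(4))
E
python3 - <<'E'
from h import *
np.set_printoptions(precision=4,suppress=True)
c=cam('wrist'); im=snap('wrist','w1.png'); print(T_tool())
for t in ('long_carton',):
    print([(w(c[2],d['point']),d['conf']) for d in ctrl.landmark_of('wrist',t)])
    r=ctrl.trace('wrist',t)
    m=r[0]['pixels'].astype(np.uint8); k=max(cv2.findContours(m,0,2)[0],key=cv2.contourArea)[:,0]
    p=pix2plane('wrist',k,.05,c)[:,:2]; b=cv2.minAreaRect((p*1000).astype(np.float32)); print(b, cv2.boxPoints(b))
    q=cv2.approxPolyDP(k,6,True)[:,0]; print(q.tolist(), pix2plane('wrist',q,.05,c)[:,:2])
E
```

```text
[[ 0.0053  0.0692  0.9976  0.5374]
 [ 0.0018  0.9976 -0.0692  0.3327]
 [-1.      0.0021  0.0052  0.2043]
 [ 0.      0.      0.      1.    ]]
[(array([ 0.5225,  0.3436, -0.0039]), 0.95)]
((522.6741943359375, 344.61883544921875), (56.01145553588867, 160.7742462158203), 83.07514953613281) [[439.4969 326.5095]
 [599.0983 307.1253]
 [605.8515 362.7282]
 [446.2501 382.1123]]
[[295, 92], [290, 281], [352, 284], [364, 96]] [[0.4404 0.3274]
 [0.5967 0.3075]
 [0.6041 0.3619]
 [0.4475 0.3798]]
```

View pics/w1.png

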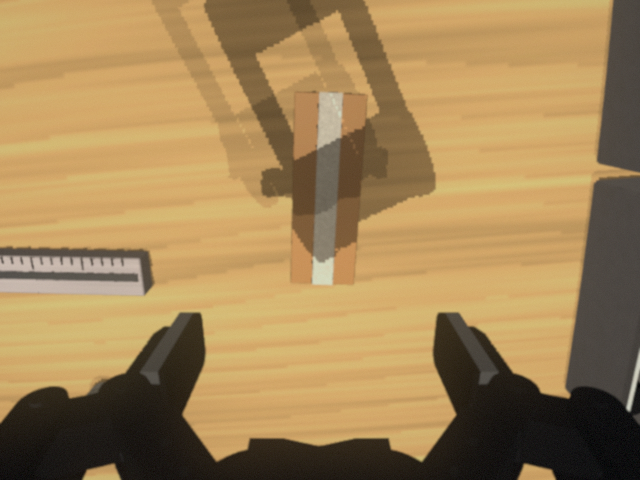

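The wrist view shows the carton clear between the fingers, with corners (295,92), (290,281), (352,284) and (364,96). Its size comes out at 160.8 x 56, as given. The end of the rail is at left, around (145,270).

```bash
python3 - <<'E'
from h import *
T=T_tool(); print(T[:3,3]); delta(T,[.5227,.3446,.013],83.1); print(R.from_matrix(T[:3,:3]).as_matrix().round(4))
E
```

```text
[0.53197019 0.3363036  0.20385869]
yaw 85.09 turn_x 1.99 shift [ 0.1909  0.0068 -0.01  ]
[[ 8.000e-04  8.560e-02  9.963e-01]
 [ 3.500e-03  9.963e-01 -8.560e-02]
 [-1.000e+00  3.600e-03  5.000e-04]]
```

Call:
{"fn": "carry_out", "kwargs": {"motion": [2,0,0,0,0.007,-0.01,-1,0,0,0,0.04,0,0,-1,0,0,0,0.04,0,0,-1,0,0,0,0.04,0,0,-1,0,0,0,0,0,0,-1,0,0,0,0,0,0,-1]}}

```text
time_s: 2.85
eef_pos: [0.5195, 0.3494, 0.0839]
eef_rot: [0.707, 0.047, 0.705, -0.042]
wrist_force: [0.5, -0.0, 0.4]
opening: 0.995
```

```bash
python3 - <<'E'
from h import *
T=T_tool(); print(T[:3,3]); delta(T,[.5227,.3446,.013],83.1)
c=cam('wrist');im=ctrl.camera('wrist');r=ctrl.trace('wrist','long_carton')
if r:
    m=r[0]['pixels'].astype(np.uint8); k=max(cv2.findContours(m,0,2)[0],key=cv2.contourArea)[:,0]
    b=cv2.minAreaRect((pix2plane('wrist',k,.05,c)[:,:2]*1000).astype(np.float32)); print(b)
E
```

```text
[0.51953158 0.34937732 0.08390933]
yaw 82.74 turn_x -0.36 shift [ 0.0709 -0.0048  0.0036]
((522.2135009765625, 344.6457214355469), (56.74401092529297, 161.91860961914062), 83.28324127197266)
```

Call:
{"fn": "carry_out", "kwargs": {"motion": [-0.4,0,0,0,-0.005,0.0035,-1,0,0,0,0.035,0,0,-1,0,0,0,0.035,0,0,-1,0,0,0,0,0,0,-1,0,0,0,0,0,0,1,0,0,0,0,0,0,1,0,0,0,0,0,0,1,0,0,0,0,0,0,1,0,0,0,0,0,0,1,0,0,0,0,0,0,1]}}

```text
time_s: 3.95
eef_pos: [0.5376, 0.3488, 0.0342]
eef_rot: [0.717, 0.049, 0.694, -0.034]
wrist_force: [-0.5, -0.4, -0.2]
opening: 0.004
```

```bash
python3 - <<'E'
from h import *
T=T_tool(); delta(T,[.5227,.3446,.013],83.1);print(T.round(4)); print(ctrl.get_obs()['wrist_force'],ctrl.get_obs()['q'])
E
```

```text
yaw 83.24 turn_x 0.14 shift [ 0.0206 -0.0064 -0.0149]
[[ 0.0338  0.1177  0.9925  0.5376]
 [ 0.0187  0.9928 -0.1183  0.3488]
 [-0.9993  0.0226  0.0314  0.0342]
 [ 0.      0.      0.      1.    ]]
[-0.51961519 -0.41125238 -0.24632306] [ 0.38819416  0.4859902   1.58143238  0.00524381  1.03577353 -1.06686636]
```

```bash
python3 - <<'E'
from h import *
snap('wrist','w2.png')
E
```

```text
(no output)
```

View pics/w2.png

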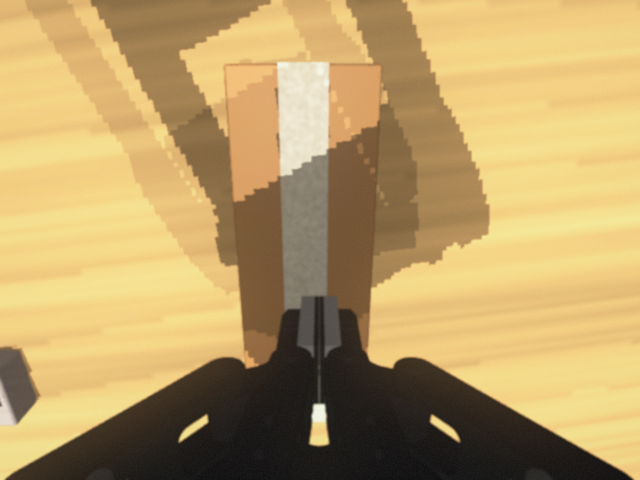

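The picture shows the fingers shut on top of the carton rather than around it, so the grasp was too high. The carton looks undamaged. I'll re-measure before moving.

```bash
python3 - <<'E'
from h import *
np.set_printoptions(precision=4,suppress=True)
for n in ('wrist','top','scene'):
    c=cam(n);im=ctrl.camera(n);r=ctrl.trace(n,'long_carton'); print(n,T_tool()[:3,3],[(w(c[2],d['point']),d['conf']) for d in ctrl.landmark_of(n,'long_carton')[:1]])
    if r:
        m=r[0]['pixels'].astype(np.uint8); k=max(cv2.findContours(m,0,2)[0],key=cv2.contourArea)
        q=cv2.approxPolyDP(k,4,True)[:,0]; print(np.c_[q,pix2plane(n,q,.05,c)[:,:2]])
    if n=='scene': cv2.imwrite('pics/s2.png',cv2.resize(im[200:400,350:600],None,fx=3,fy=3))
E
```

```text
wrist [0.5373 0.3487 0.0337] [(array([ 0.5229,  0.3436, -0.0019]), 0.86)]
[[378.      64.       0.4461   0.3806]
 [300.      61.       0.442    0.3536]
 [224.      66.       0.4404   0.327 ]
 [247.     367.       0.5662   0.3124]
 [269.     359.       0.5632   0.3231]
 [282.     315.       0.5413   0.3324]
 [299.     308.       0.5388   0.3401]
 [303.     296.       0.5333   0.3426]
 [333.     296.       0.5349   0.3552]
 [337.     308.       0.541    0.3563]
 [351.     310.       0.5427   0.3622]
 [367.     351.       0.5648   0.3675]
 [379.     144.       0.4739   0.379 ]]
top [0.537  0.3485 0.0333] [(array([0.5257, 0.342 , 0.0045]), 0.7)]
[[145.     250.       0.6051   0.3593]
 [142.     266.       0.5719   0.3654]
 [171.     287.       0.5275   0.3044]
 [174.     255.       0.5938   0.2982]]
scene [0.5371 0.3485 0.0333] [(array([0.5229, 0.3431, 0.0013]), 0.87)]
[[506.     306.       0.4503   0.3852]
 [496.     295.       0.4434   0.3517]
 [464.     312.       0.5321   0.3496]
 [453.     303.       0.5326   0.3189]
 [427.     313.       0.5947   0.3103]
 [422.     331.       0.6347   0.3408]
 [439.     349.       0.6385   0.3924]
 [499.     324.       0.4987   0.4115]]
```

View pics/s2.png

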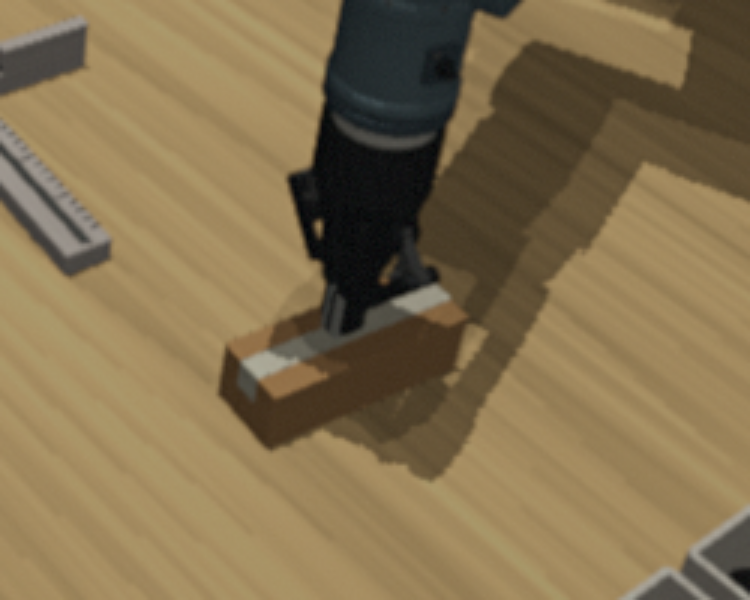

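Call:
{"fn": "carry_out", "kwargs": {"motion": [0,0,0,-0.03,0,0,1,0,0,0,-0.04,0,0,1,0,0,0,-0.03,0,0,-1,0,0,0,0,0,0,-1,0,0,0,0,0,0,-1,0,0,0,0,0,0,-1,0,0,0,0,0,0,-1]}}

```text
time_s: 5.15
eef_pos: [0.5315, 0.3457, 0.1327]
eef_rot: [0.715, 0.048, 0.697, -0.036]
wrist_force: [0.3, -0.4, 0.1]
opening: 0.843
```

```bash
cat >> h.py <<'E'
def carton(n='wrist',t='long_carton'):
    c=cam(n);im=ctrl.camera(n);r=ctrl.trace(n,t)
    m=r[0]['pixels'].astype(np.uint8); k=max(cv2.findContours(m,0,2)[0],key=cv2.contourArea)[:,0]
    print(t,cv2.minAreaRect((pix2plane(n,k,.05,c)[:,:2]*1000).astype(np.float32)))
def upright(T,y):
    "rotation vector in tool axes (deg) to make the tool point straight down with tool-y yaw y"
    y=yaw(T)+((y-yaw(T)+90)%180-90); a=np.radians(y); Y=np.array([np.cos(a),np.sin(a),0]); X=np.array([0,0,-1.]); G=np.c_[X,Y,np.cross(X,Y)]
    print('rotvec',np.degrees(R.from_matrix(T[:3,:3].T@G).as_rotvec()).round(2))
E
python3 - <<'E'
from h import *
np.set_printoptions(precision=4,suppress=True)
T=T_tool(); print(T[:3,3]); upright(T,83.2); delta(T,[.5225,.3446,.006],83.2); carton()
o=ctrl.get_obs(); print(o['time_s'],o['dq'],o['wrist_force'])
E
```

```text
[0.5315 0.3457 0.1327]
rotvec [ 0.    1.39 -1.07]
yaw 83.22 turn_x 0.02 shift [ 0.1264 -0.0045 -0.0119]
long_carton ((522.1685791015625, 344.8409729003906), (56.115020751953125, 159.75926208496094), 83.07195281982422)
5.25 [-0.0014 -0.0027 -0.0025  0.0007  0.0028  0.001 ] [ 0.1289 -0.9157 -0.2221]
```

Call:
{"fn": "carry_out", "kwargs": {"motion": [0,1.4,-1.1,0,-0.0045,-0.012,-1,0,0,0,0,0,0,-1,0,0,0,0.03,0,0,-1,0,0,0,0.02,0,0,-1,0,0,0,0,0,0,-1,0,0,0,0,0,0,-1]}}

```text
time_s: 5.85
eef_pos: [0.5165, 0.3421, 0.0795]
eef_rot: [0.704, 0.04, 0.708, -0.043]
wrist_force: [-0.4, 0.6, -0.2]
opening: 1.0
```

```bash
python3 - <<'E'
from h import *
T=T_tool(); print(T[:3,3]); upright(T,83.2); delta(T,[.5225,.3446,.008],83.2)
E
```

```text
[0.51650047 0.34207413 0.07947877]
rotvec [ 0.03 -0.31  0.24]
yaw 83.23 turn_x 0.03 shift [0.0714 0.0035 0.0061]
```

Call:
{"fn": "carry_out", "kwargs": {"motion": [0,0,0,0,0.003,0.005,-1,0,0,0,0,0,0,-1,0,0,0,0.015,0,0,-1,0,0,0,0.015,0,0,-1,0,0,0,0.015,0,0,-1,0,0,0,0.015,0,0,-1,0,0,0,0,0,0,-1]}}

```text
time_s: 6.55
eef_pos: [0.5234, 0.3451, 0.017]
eef_rot: [0.705, 0.041, 0.707, -0.043]
wrist_force: [-0.6, -0.1, -0.1]
opening: 0.999
```

```bash
python3 - <<'E'
from h import *
T=T_tool(); print(T[:3,3],ctrl.get_obs()['wrist_force']); upright(T,83.2); delta(T,[.5225,.3446,.008],83.2)
E
```

```text
[0.52344164 0.34509837 0.01700706] [-0.62275896 -0.10731513 -0.05829219]
rotvec [ 0.03 -0.13  0.14]
yaw 83.23 turn_x 0.03 shift [ 0.009  -0.0006 -0.0009]
```

Reached cleanly this time. I'll go a little lower and close.

Call:
{"fn": "carry_out", "kwargs": {"motion": [0,0,0,0.007,0,0,-1,0,0,0,0,0,0,1,0,0,0,0,0,0,1,0,0,0,0,0,0,1,0,0,0,0,0,0,1,0,0,0,0,0,0,1]}}

```text
time_s: 7.15
eef_pos: [0.5238, 0.3453, 0.0097]
eef_rot: [0.705, 0.041, 0.707, -0.042]
wrist_force: [-0.3, 0.4, -2.3]
opening: 0.636
```

```bash
python3 - <<'E'
from h import *
T=T_tool(); print(T[:3,3],ctrl.get_obs()['wrist_force']); upright(T,83.2); delta(T,[.5225,.3446,.008],83.2)
E
```

```text
[0.52376053 0.34527253 0.00965735] [-0.29520723  0.36257059 -2.26071667]
rotvec [ 0.04 -0.11  0.13]
yaw 83.24 turn_x 0.04 shift [ 0.0017 -0.0008 -0.0012]
```

Gripped: the opening is 54 mm. Next I lift and move towards the gauge to measure it from near.

Call:
{"fn": "carry_out", "kwargs": {"motion": [0,0,0,-0.025,0,0,1,0,0,0,-0.035,0,0,1,0,0,0,-0.04,0,0,1,0,0,0,-0.04,-0.02,0,1,0,0,0,-0.03,-0.03,0,1,0,0,0,0,-0.04,0,1,0,0,0,0,-0.04,0,1,0,0,0,0,-0.03,0,1,0,0,0,0,-0.015,0,1,0,0,0,0,0,0,1]}}

```text
time_s: 8.15
eef_pos: [0.5013, 0.1656, 0.1868]
eef_rot: [0.705, 0.039, 0.706, -0.043]
wrist_force: [0.3, -0.9, -2.6]
opening: 0.635
```

Call:
{"fn": "carry_out", "kwargs": {"motion": [0,0,0,0,0,0,1,0,0,0,0,0,0,1]}}

```text
time_s: 8.35
eef_pos: [0.5013, 0.1661, 0.1869]
eef_rot: [0.705, 0.039, 0.706, -0.043]
wrist_force: [0.4, -0.1, -2.2]
opening: 0.634
```

```bash
python3 - <<'E'
from h import *
np.set_printoptions(precision=4,suppress=True)
c=cam('wrist'); im=snap('wrist','w3.png'); T=T_tool();print(T[:3,3],yaw(T),ctrl.get_obs()['dq'])
for t in ('gauge','stop_face','tab','pointer_tip','long_carton'):
    print(t,[(w(c[2],d['point']),round(d['conf'],2)) for d in ctrl.landmark_of('wrist',t)[:1]])
E
```

```text
[0.5013 0.1663 0.1869] 83.37188024518628 [ 0.0083  0.0044 -0.0013 -0.0036  0.0009 -0.0028]
gauge [(array([ 0.5736, -0.0432, -0.0017]), 0.79)]
stop_face [(array([ 0.479 , -0.0352,  0.0225]), 0.64)]
tab [(array([ 0.5718, -0.0409,  0.055 ]), 0.69)]
pointer_tip [(array([ 0.5283, -0.0383,  0.0255]), 0.62)]
long_carton [(array([0.5015, 0.167 , 0.1744]), 0.67)]
```

View pics/w3.png

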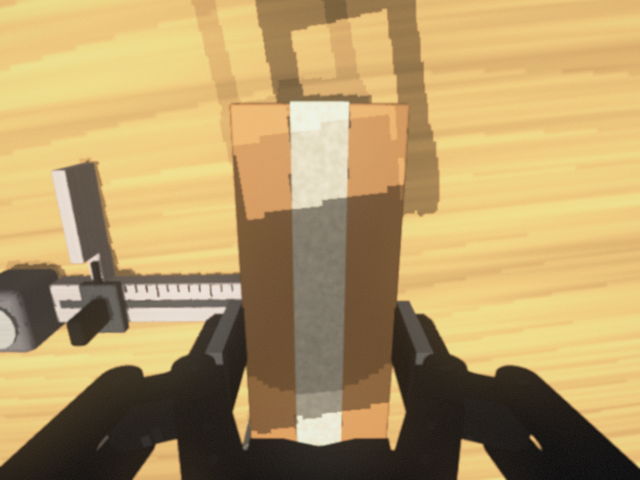

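The stop's top is the bright strip at (54,170)-(82,260), with its dark face to the right of it. The tab is at about (92,318) and the rail runs along rows 275-320. I'll zoom in for exact edges.

```bash
python3 - <<'E'
import cv2
im=cv2.imread('pics/w3.png'); cv2.imwrite('pics/w3c.png',cv2.resize(im[155:345,20:250],None,fx=3.4,fy=3.1,interpolation=cv2.INTER_CUBIC))
E
```

```text
(no output)
```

View pics/w3c.png

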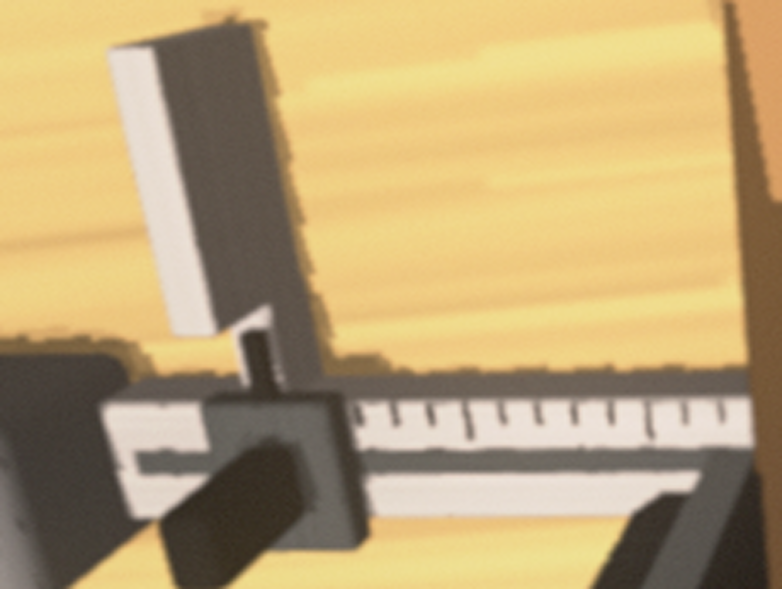

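```bash
cat >> h.py <<'E'
def gauge(o,a):
    "world<-gauge for origin o, angle a deg of gauge x axis"
    G=np.eye(4); G[:3,:3]=R.from_euler('z',a,degrees=True).as_matrix(); G[:2,3]=o; return G
E
python3 - <<'E'
from h import *
np.set_printoptions(precision=4,suppress=True)
c=cam('wrist')
def f(q): return np.array(q)/[3.4,3.1]+[20,155]
for nm,q,z in (('stopfront',[(155,47),(214,334)],.046),('stopback',[(110,47),(175,334)],.046),('railfar',[(365,403),(748,400)],.022),('railnear',[(370,516),(680,513)],.022),('railleft',[(110,405),(134,517)],.022)):
    p=pix2plane('wrist',f(q),z,c); d=p[1]-p[0]; print(nm,p[:,:2],np.hypot(*d[:2]),np.degrees(np.arctan2(d[1],d[0])))
E
```

```text
stopfront [[ 0.445  -0.0289]
 [ 0.523  -0.0381]] 0.0785381751718737 -6.715159259416034
stopback [[ 0.4436 -0.0398]
 [ 0.5219 -0.0482]] 0.07871934489386394 -6.135778990931444
railfar [[ 0.557  -0.0191]
 [ 0.5675  0.0856]] 0.10517196466856321 84.26325390266761
railnear [[ 0.5945 -0.0281]
 [ 0.6027  0.0599]] 0.08832523838651897 84.67841299546463
railleft [[ 0.55   -0.0915]
 [ 0.588  -0.0973]] 0.03844378959941783 -8.68165035773313
```

```bash
cat >> h.py <<'E'
G=gauge([.5738,-.0438],-5.9)
def go(gx,gy,z,y):
    T=T_tool(); p=G@np.array([gx,gy,0,1]); p=[p[0],p[1],z]; g=np.linalg.inv(G)@np.r_[T[:3,3],1]
    print('gauge-frame TCP',(g[:3]*1000).round(1),'F',ctrl.get_obs()['wrist_force'].round(1),'F_g',(G[:3,:3].T@ctrl.get_obs()['wrist_force']).round(1),'q6',ctrl.get_obs()['q'][5].round(2)); delta(T,p,y); upright(T,y)
E
python3 -c "
from h import *
go(-.09,.12,.11,-5.9)"
```

```text
gauge-frame TCP [-93.8 201.3 186.8] F [-0.8 -1.4 -2.5] F_g [-0.6 -1.5 -2.5] q6 -1.36
yaw 83.39 turn_x 89.29 shift [ 0.0772 -0.0809  0.0049]
rotvec [89.29  0.15  0.27]
```

Call:
{"fn": "carry_out", "kwargs": {"motion": [8.3,0,0,0,0,0,1,8.3,0,0,0,0,0,1,8.3,0,0,0,0,0,1,8.3,0,0,0,0,0,1,8.3,0,0,0,0,0,1,8.3,0,0,0,0,0,1,8.3,0,0,0,0,0,1,8.3,0,0,0,0,0,1,8.3,0,0,0,0,0,1,8.3,0,0,0,0,0,1]}}

```text
time_s: 9.65
eef_pos: [0.5007, 0.1692, 0.1857]
eef_rot: [-0.49, -0.508, -0.489, 0.512]
wrist_force: [-0.7, 0.1, -2.1]
opening: 0.633
```

```bash
python3 -c "
from h import *
go(-.09,.115,.06,-5.9)"
```

```text
gauge-frame TCP [-94.6 204.4 185.7] F [-0.7  0.1 -2.1] F_g [-0.7  0.  -2.1] q6 0.15
yaw -2.36 turn_x 3.54 shift [ 0.1261 -0.0005  0.0889]
rotvec [3.54 0.27 0.19]
```

Call:
{"fn": "carry_out", "kwargs": {"motion": [3.2,0,0,0,0,0,1,0,0,0,0,0,0,1,0,0,0,0,0.0045,0.025,1,0,0,0,0.02,0,0.03,1,0,0,0,0.03,0,0.03,1,0,0,0,0.03,0,0,1,0,0,0,0.03,0,0,1,0,0,0,0,0,0,1,0,0,0,0,0,0,1]}}

```text
time_s: 10.55
eef_pos: [0.4993, 0.0826, 0.0755]
eef_rot: [-0.48, -0.521, -0.476, 0.521]
wrist_force: [1.1, 0.2, -1.3]
opening: 0.633
```

```bash
python3 -c "
from h import *
go(-.09,.095,.012,-5.9)"
```

```text
gauge-frame TCP [-87.1 118.1  75.5] F [ 1.1  0.2 -1.3] F_g [ 1.1  0.4 -1.3] q6 0.02
yaw -4.92 turn_x 0.98 shift [ 0.0636 -0.0035  0.0228]
rotvec [ 0.98  0.22 -0.16]
```

Call:
{"fn": "carry_out", "kwargs": {"motion": [0.9,0.2,-0.2,0,-0.0025,0.02,1,0,0,0,0,0,0,1,0,0,0,0.02,0,0,1,0,0,0,0.02,0,0,1,0,0,0,0.015,0,0,1,0,0,0,0,0,0,1,0,0,0,0,0,0,1]}}

```text
time_s: 11.25
eef_pos: [0.5058, 0.0651, 0.0316]
eef_rot: [0.481, 0.528, 0.471, -0.518]
wrist_force: [1.1, 0.4, -1.9]
opening: 0.631
```

```bash
python3 -c "
from h import *
go(-.09,.0788,.011,-5.9)"
```

```text
gauge-frame TCP [-78.8 101.3  31.6] F [ 1.1  0.4 -1.9] F_g [ 1.1  0.5 -1.9] q6 -0.01
yaw -5.36 turn_x 0.54 shift [ 0.0204 -0.0118  0.0224]
rotvec [ 0.54 -0.05 -1.11]
```

Call:
{"fn": "carry_out", "kwargs": {"motion": [0,0,1,0,0,0,1,0,0,0,0,-0.01,0,1,0,0,0,0,0,0,1]}}

```text
time_s: 11.55
eef_pos: [0.4973, 0.0666, 0.0344]
eef_rot: [0.487, 0.533, 0.465, -0.512]
wrist_force: [-0.3, -0.0, -2.4]
opening: 0.637
```

```bash
python3 -c "
from h import *
go(-.09,.0788,.011,-5.9);print(ctrl.get_obs())
carton('scene')
snap('wrist','w4.png')"
```

```text
gauge-frame TCP [-87.5 102.   34.4] F [-0.3 -0.  -2.4] F_g [-0.3 -0.1 -2.4] q6 -0.01
yaw -5.28 turn_x 0.62 shift [ 0.0233 -0.0038  0.0232]
rotvec [ 0.62 -0.06 -2.46]
{'time_s': 11.55, 'q': array([-1.04790940e-01,  2.20004144e-01,  1.94880809e+00,  1.67277737e-03,
        9.29870580e-01, -1.36016864e-02]), 'dq': array([-0.00039775, -0.0097622 , -0.03227119,  0.00109278, -0.01647708,
       -0.00034776]), 'joint_efforts': array([-8.58806306e-02, -4.05152178e+01, -2.91968858e+01,  2.38001150e-03,
       -3.72893130e-01, -2.43346403e-03]), 'eef_pos': array([0.49726791, 0.06661629, 0.03442992]), 'eef_rot': array([ 0.48735016,  0.53281417,  0.46530476, -0.51194762]), 'wrist_force': array([-0.33781734, -0.0352894 , -2.39663189]), 'torque': array([ 0.0206294 ,  0.05547906, -0.01050672]), 'opening': 0.6369072423249886}
long_carton ((495.8517150878906, 65.70114135742188), (212.83045959472656, 94.07575988769531), 83.57685852050781)
```

View pics/w4.png

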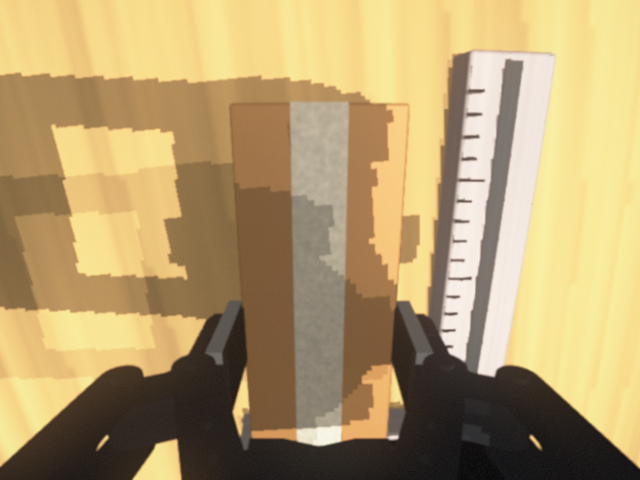

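The tilt came from my own sign error plus lag after fast rows. The wrist view shows the carton held straight, with the rail parallel to its right at columns 460-550. I'll correct it with slower rows.

Call:
{"fn": "carry_out", "kwargs": {"motion": [0.5,0,-2.4,0,0,0,1,0,0,0,0,0,0,1,0,0,0,0,0,0,1]}}

```text
time_s: 12.0
eef_pos: [0.4994, 0.0661, 0.035]
eef_rot: [0.475, 0.526, 0.473, -0.524]
wrist_force: [0.2, -0.3, -2.8]
opening: 0.632
```

```bash
python3 -c "
from h import *
go(-.09,.0788,.011,-5.9)"
```

```text
gauge-frame TCP [-85.3 101.6  35. ] F [ 0.2 -0.3 -2.8] F_g [ 0.2 -0.3 -2.8] q6 -0.0
yaw -5.82 turn_x 0.08 shift [ 0.024  -0.0048  0.0228]
rotvec [ 0.08 -0.06 -0.19]
```

Call:
{"fn": "carry_out", "kwargs": {"motion": [0,0,0,0,-0.0045,0.005,1,0,0,0,0,0,0.005,1,0,0,0,0.006,0,0,1,0,0,0,0.006,0,0,1,0,0,0,0.006,0,0,1,0,0,0,0.004,0,0,1,0,0,0,0,0,0,1]}}

```text
time_s: 12.7
eef_pos: [0.4922, 0.0556, 0.0102]
eef_rot: [0.475, 0.526, 0.473, -0.524]
wrist_force: [0.0, 0.6, -1.7]
opening: 0.636
```

```bash
python3 -c "
from h import *
go(-.09,.0788,.011,-5.9)"
```

```text
gauge-frame TCP [-91.4  90.5  10.2] F [ 0.   0.6 -1.7] F_g [-0.   0.6 -1.7] q6 -0.03
yaw -5.82 turn_x 0.08 shift [-0.0008  0.0013  0.0117]
rotvec [ 0.08 -0.05 -0.18]
```

Call:
{"fn": "carry_out", "kwargs": {"motion": [0,0,0,0,0.001,0.003,1,0,0,0,0,0,0.002,1,0,0,0,0,0,0.002,1,0,0,0,0,0,0.002,1]}}

```text
time_s: 13.1
eef_pos: [0.4926, 0.0462, 0.0102]
eef_rot: [0.475, 0.526, 0.474, -0.524]
wrist_force: [0.3, 0.8, -2.6]
opening: 0.634
```

```bash
python3 -c "
from h import *
go(-.09,.0788,.011,-5.9)"
```

```text
gauge-frame TCP [-90.   81.1  10.2] F [ 0.3  0.8 -2.6] F_g [ 0.2  0.8 -2.6] q6 -0.05
yaw -5.77 turn_x 0.13 shift [-0.0008  0.      0.0023]
rotvec [ 0.13 -0.05 -0.19]
```

Call:
{"fn": "carry_out", "kwargs": {"motion": [0,0,0,0,0,0.001,1,0,0,0,0,0,0.001,1]}}

```text
time_s: 13.3
eef_pos: [0.4927, 0.0437, 0.0106]
eef_rot: [0.475, 0.526, 0.473, -0.523]
wrist_force: [-0.7, 0.1, -2.1]
opening: 0.636
```

Call:
{"fn": "carry_out", "kwargs": {"motion": [0,0,0,0,0,0.001,1,0,0,0,0,0,0.001,1]}}

```text
time_s: 13.5
eef_pos: [0.4927, 0.0434, 0.0109]
eef_rot: [0.474, 0.527, 0.474, -0.523]
wrist_force: [1.1, 7.8, -1.0]
opening: 0.633
```

Call:
{"fn": "carry_out", "kwargs": {"motion": [0,0,0,0,0,0.001,1,0,0,0,0,0,0.001,1]}}

```text
time_s: 13.7
eef_pos: [0.4927, 0.0435, 0.0112]
eef_rot: [0.473, 0.528, 0.474, -0.522]
wrist_force: [0.4, 4.4, -1.2]
opening: 0.637
```

Call:
{"fn": "carry_out", "kwargs": {"motion": [0,0,0,0.0015,0,0,1,0,0,0,0,0,0.0005,1,0,0,0,0,0,0,-0.6,0,0,0,0,0,0,-0.6,0,0,0,0,0,0,-0.6]}}

```text
time_s: 14.2
eef_pos: [0.4936, 0.0427, 0.0103]
eef_rot: [0.474, 0.528, 0.474, -0.521]
wrist_force: [-0.4, 0.2, -0.3]
opening: 0.795
```

```bash
python3 -c "
from h import *
go(-.09,.0788,.011,-5.9)"
```

```text
gauge-frame TCP [-88.7  77.8  10.3] F [-0.4  0.2 -0.3] F_g [-0.4  0.1 -0.3] q6 -0.06
yaw -5.79 turn_x 0.11 shift [-0.0007 -0.0013 -0.001 ]
rotvec [ 0.11 -0.41 -0.39]
```

Call:
{"fn": "carry_out", "kwargs": {"motion": [0,0,0,-0.015,0,0,-0.6,0,0,0,-0.02,0,0,-0.6,0,0,0,-0.03,0,0,-0.6,0,0,0,-0.03,0,0,-0.6,0,0,0,0,0,-0.04,1,0,0,0,0,0,-0.04,1,0,0,0,0,0,-0.03,1,0,0,0,0,0,0,1,0,0,0,0,0,0,1]}}

```text
time_s: 15.1
eef_pos: [0.5073, 0.1521, 0.1126]
eef_rot: [0.475, 0.53, 0.471, -0.521]
wrist_force: [-0.3, -0.3, -0.4]
opening: -0.0
```

```bash
python3 -c "
from h import *
np.set_printoptions(precision=4,suppress=True)
go(-.09,.195,.02,-5.9)
c=cam('wrist'); carton(); snap('wrist','w5.png')
print([(d['point'],d['conf']) for d in ctrl.landmark_of('wrist','long_carton')])
"
```

```text
gauge-frame TCP [-86.3 188.  112.6] F [-0.3 -0.3 -0.4] F_g [-0.2 -0.4 -0.4] q6 0.17
yaw -6.08 turn_x -0.18 shift [ 0.0926 -0.0049 -0.0065]
rotvec [-0.18 -0.34 -0.73]
long_carton ((499.13037109375, 110.86739349365234), (64.75010681152344, 56.24810028076172), 85.42186737060547)
[([0.2877, 0.2103, 0.3672], 0.51)]
```

View pics/w5.png

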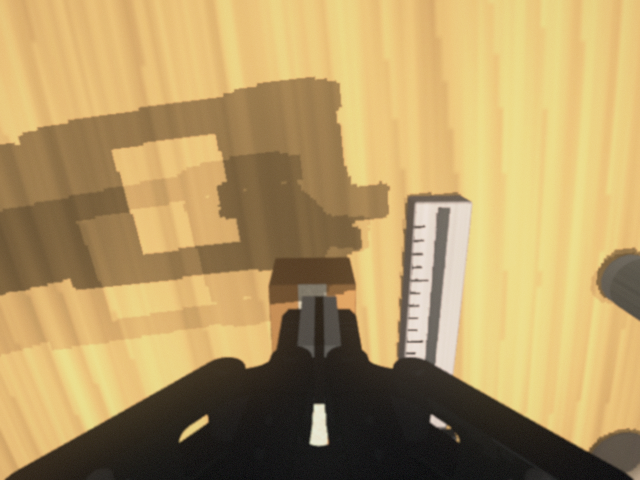

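The carton's far end is at rows 258-288, columns 270-355, lying parallel to the rail. I'll square it with a gentle central push on that end.

Call:
{"fn": "carry_out", "kwargs": {"motion": [0,-0.3,-0.7,0,-0.004,-0.008,1,0,0,0,0,0,0,1,0,0,0,0.018,0,0,1,0,0,0,0.018,0,0,1,0,0,0,0.018,0,0,1,0,0,0,0.018,0,0,1,0,0,0,0.01,0,0,1,0,0,0,0,0,0,1]}}

```text
time_s: 16.1
eef_pos: [0.5052, 0.1572, 0.0284]
eef_rot: [0.471, 0.528, 0.471, -0.527]
wrist_force: [0.4, -0.6, 0.0]
opening: -0.003
```

```bash
python3 -c "
from h import *
go(-.09,.171,.02,-5.9)
"
```

```text
gauge-frame TCP [-88.9 192.8  28.4] F [ 0.4 -0.6  0. ] F_g [ 0.5 -0.6  0. ] q6 0.19
yaw -6.5 turn_x -0.6 shift [ 0.0084 -0.0009  0.0218]
rotvec [-0.6   0.01 -0.03]
```

Call:
{"fn": "carry_out", "kwargs": {"motion": [-0.6,0,0,0.008,-0.001,0.005,1,0,0,0,0,0,0.005,1,0,0,0,0,0,0.003,1,0,0,0,0,0,0.002,1]}}

```text
time_s: 16.5
eef_pos: [0.5039, 0.1411, 0.0217]
eef_rot: [0.475, 0.526, 0.473, -0.524]
wrist_force: [0.0, -0.1, 0.4]
opening: 0.001
```

Call:
{"fn": "carry_out", "kwargs": {"motion": [0,0,0,0,0,0.001,1,0,0,0,0,0,0.001,1]}}

```text
time_s: 16.7
eef_pos: [0.5046, 0.1386, 0.0227]
eef_rot: [0.475, 0.526, 0.472, -0.524]
wrist_force: [-0.3, -0.2, -0.4]
opening: 0.005
```

Call:
{"fn": "carry_out", "kwargs": {"motion": [0,0,0,0,0,0.001,1,0,0,0,0,0,0.001,1]}}

```text
time_s: 16.9
eef_pos: [0.5048, 0.1365, 0.0232]
eef_rot: [0.475, 0.527, 0.472, -0.523]
wrist_force: [0.5, 0.4, 0.5]
opening: 0.002
```

```bash
python3 -c "
from h import *
go(-.09,.171,.02,-5.9)
"
```

```text
gauge-frame TCP [-87.2 172.3  23.2] F [0.5 0.4 0.5] F_g [0.4 0.4 0.5] q6 0.14
yaw -5.87 turn_x 0.03 shift [ 0.0032 -0.0028  0.0013]
rotvec [ 0.04 -0.03 -0.35]
```

Call:
{"fn": "carry_out", "kwargs": {"motion": [0,0,0,0.001,-0.002,0.001,1,0,0,0,0.001,0,0.001,1]}}

```text
time_s: 17.1
eef_pos: [0.5025, 0.1347, 0.0213]
eef_rot: [0.475, 0.527, 0.472, -0.523]
wrist_force: [-0.1, 0.2, -0.2]
opening: -0.001
```

Call:
{"fn": "carry_out", "kwargs": {"motion": [0,0,0,0,0,0.001,1,0,0,0,0,0,0.001,1]}}

```text
time_s: 17.3
eef_pos: [0.5021, 0.1329, 0.0211]
eef_rot: [0.475, 0.527, 0.472, -0.523]
wrist_force: [0.0, 1.2, -0.7]
opening: 0.003
```

Call:
{"fn": "carry_out", "kwargs": {"motion": [0,0,0,0,0,0.001,1,0,0,0,0,0,0.001,1]}}

```text
time_s: 17.5
eef_pos: [0.5021, 0.1324, 0.0213]
eef_rot: [0.474, 0.528, 0.473, -0.522]
wrist_force: [0.2, 5.3, 0.6]
opening: -0.0
```

```bash
python3 -c "
from h import *
go(-.09,.171,.02,-5.9)
"
```

```text
gauge-frame TCP [-89.4 167.9  21.3] F [0.2 5.3 0.6] F_g [-0.4  5.3  0.6] q6 0.13
yaw -5.89 turn_x 0.01 shift [ 0.0013 -0.0006 -0.0031]
rotvec [ 0.01 -0.23 -0.38]
```

Contact with a 5.3 N push, so the carton is seated against the stop. I'll back off, lift, and turn the hand for the tab.

Call:
{"fn": "carry_out", "kwargs": {"motion": [0,0,0,0,0,-0.008,1,0,0,0,0,0,-0.008,1,0,0,0,-0.02,0,0,1,0,0,0,-0.03,0,0,1,0,0,0,-0.03,0,0,1,0,0,0,-0.03,0,0,1,-8.5,0,0,0,0,0,0.3,-8.5,0,0,0,0,0,0.3,-8.5,0,0,0,0,0,0.3,-8.5,0,0,0,0,0,0.3]}}

```text
time_s: 18.5
eef_pos: [0.5027, 0.152, 0.1358]
eef_rot: [0.611, 0.361, 0.607, -0.359]
wrist_force: [0.3, 0.6, -0.1]
opening: 0.348
```

Call:
{"fn": "carry_out", "kwargs": {"motion": [-8.5,0,0,0,0,0,0.3,-8.5,0,0,0,0,0,0.3,-8.5,0,0,0,0,0,0.3,-8.5,0,0,0,0,0,0.3,-8.5,0,0,0,0,0,0.3,-8.5,0,0,0,0,0,0.3,0,0,0,0,0,0,0.3,0,0,0,0,0,0,0.3]}}

```text
time_s: 19.3
eef_pos: [0.5022, 0.1549, 0.1355]
eef_rot: [0.706, 0.058, 0.703, -0.061]
wrist_force: [0.0, -0.1, 0.1]
opening: 0.353
```

```bash
python3 -c "
from h import *
go(-.02,.01,.15,84.1)
"
```

```text
gauge-frame TCP [-91.6 190.3 135.5] F [ 0.  -0.1  0.1] F_g [ 0.  -0.1  0.1] q6 -1.32
yaw 80.32 turn_x -3.78 shift [-0.0134 -0.1752  0.0834]
rotvec [-3.78  0.29  0.22]
```

Call:
{"fn": "carry_out", "kwargs": {"motion": [-3.6,0.3,0.2,-0.015,0,0,0.3,0,0,0,0,0,0,0.3,0,0,0,0,-0.035,0.013,0.3,0,0,0,0,-0.035,0.013,0.3,0,0,0,0,-0.035,0.013,0.3,0,0,0,0,-0.03,0.013,0.3,0,0,0,0,-0.02,0.01,0.3,0,0,0,0,-0.01,0,0.3,0,0,0,0,0,0,0.3,0,0,0,0,0,0,0.3]}}

```text
time_s: 20.3
eef_pos: [0.5436, -0.0195, 0.1466]
eef_rot: [0.704, 0.048, 0.707, -0.048]
wrist_force: [0.5, -0.2, -0.9]
opening: 0.349
```

```bash
python3 -c "
from h import *
np.set_printoptions(precision=4,suppress=True)
go(0,.0,.10,84.1)
c=cam('wrist'); im=snap('wrist','w6.png')
for t in ('tab','pointer_tip','stop_face','gauge','long_carton'):
    print(t,[(w(c[2],d['point']),d['conf'],(np.linalg.inv(G)@np.r_[w(c[2],d['point']),1])[:3]) for d in ctrl.landmark_of('wrist',t)[:1]])
carton()
"
```

```text
gauge-frame TCP [-32.6  21.  146.6] F [ 0.5 -0.2 -0.9] F_g [ 0.5 -0.1 -0.9] q6 -1.69
yaw 82.25 turn_x -1.85 shift [ 0.0465 -0.0199  0.0334]
rotvec [-1.85 -0.17  0.05]
tab [(array([ 0.5735, -0.0367,  0.0565]), 0.75, array([-0.0011,  0.0071,  0.0565]))]
pointer_tip [(array([ 0.53  , -0.0377,  0.0242]), 0.89, array([-0.0442,  0.0016,  0.0242]))]
stop_face [(array([ 0.7685, -0.1124,  0.0015]), 0.72, array([ 0.2007, -0.0482,  0.0015]))]
gauge [(array([ 0.5745, -0.0401,  0.0001]), 0.78, array([0.0004, 0.0037, 0.0001]))]
long_carton [(array([ 0.495 ,  0.0472, -0.002 ]), 0.73, array([-0.0877,  0.0824, -0.002 ]))]
long_carton ((493.1110534667969, 44.538448333740234), (161.5392608642578, 56.74653625488281), 84.26747131347656)
```

View pics/w6.png

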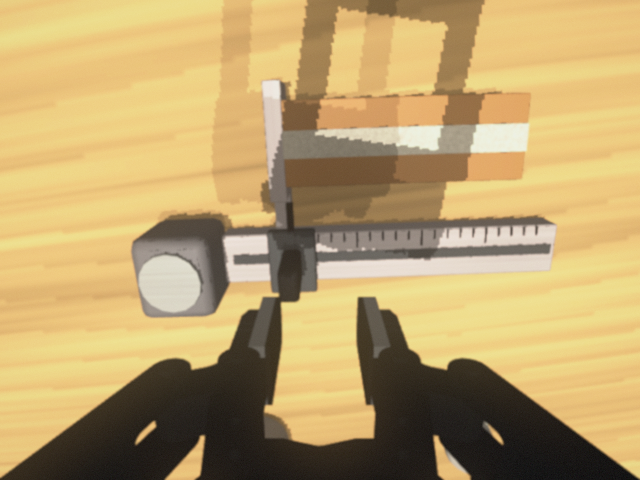

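The carton lies flush on the stop at columns 284-530, parallel to the rail to about 0.2°. Its centre is at gauge (-89, 79.5). The tab is at (290,265), with the pointer above it at (287,215).

Call:
{"fn": "carry_out", "kwargs": {"motion": [-1.8,0,0,0,0,0,0.3,0,0,0,0,0,0,0.3,0,0,0,0.01,-0.01,0.015,0.3,0,0,0,0.01,-0.008,0.015,0.3,0,0,0,0,0,0,0.3,0,0,0,0,0,0,0.3]}}

```text
time_s: 21.3
eef_pos: [0.5729, -0.0396, 0.1275]
eef_rot: [0.706, 0.036, 0.707, -0.036]
wrist_force: [-0.2, 0.0, 0.4]
opening: 0.349
```

```bash
python3 -c "
from h import *
np.set_printoptions(precision=4,suppress=True)
go(0,.001,.043,84.1)
c=cam('wrist'); ctrl.camera('wrist')
for t in ('tab','pointer_tip'):
    print(t,[(d['conf'],(np.linalg.inv(G)@np.r_[w(c[2],d['point']),1])[:3]) for d in ctrl.landmark_of('wrist',t)[:1]])
"
```

```text
gauge-frame TCP [ -1.3   4.1 127.5] F [-0.2  0.   0.4] F_g [-0.2 -0.   0.4] q6 -1.74
yaw 84.16 turn_x 0.06 shift [ 0.0845 -0.003   0.0014]
rotvec [ 0.06 -0.05  0.06]
tab [(0.71, array([0.0005, 0.0011, 0.0564]))]
pointer_tip [(0.81, array([-0.0442,  0.0017,  0.0271]))]
```

Call:
{"fn": "carry_out", "kwargs": {"motion": [0,0,0,0,-0.0025,0.001,0.3,0,0,0,0.012,0,0,0.3,0,0,0,0.015,0,0,0.3,0,0,0,0.015,0,0,0.3,0,0,0,0.015,0,0,0.3,0,0,0,0.012,0,0,0.3,0,0,0,0,0,0,0.3]}}

```text
time_s: 22.15
eef_pos: [0.5717, -0.041, 0.0527]
eef_rot: [0.706, 0.035, 0.707, -0.036]
wrist_force: [-0.9, 0.3, -1.0]
opening: 0.346
```

```bash
python3 -c "
from h import *
go(0,.001,.043,84.1)
"
```

```text
gauge-frame TCP [-2.4  2.5 52.7] F [-0.9  0.3 -1. ] F_g [-0.9  0.2 -1. ] q6 -1.75
yaw 84.23 turn_x 0.13 shift [ 0.0097 -0.0015  0.0024]
rotvec [ 0.13 -0.07  0.06]
```

Call:
{"fn": "carry_out", "kwargs": {"motion": [0,0,0,0.008,-0.001,0.0015,0.3,0,0,0,0,0,0,1,0,0,0,0,0,0,1,0,0,0,0,0,0,1,0,0,0,0,0,0,1]}}

```text
time_s: 22.65
eef_pos: [0.5729, -0.0436, 0.0441]
eef_rot: [0.705, 0.034, 0.707, -0.037]
wrist_force: [-0.5, -3.5, -4.0]
opening: 0.134
```

```bash
python3 -c "
from h import *
np.set_printoptions(precision=4,suppress=True)
go(0,.16,.043,84.1)
c=cam('wrist'); ctrl.camera('wrist')
for t in ('pointer_tip',):
    print(t,[(d['conf'],(np.linalg.inv(G)@np.r_[w(c[2],d['point']),1])[:3]) for d in ctrl.landmark_of('wrist',t)[:1]])
"
```

```text
gauge-frame TCP [-0.9  0.1 44.1] F [-0.5 -3.5 -4. ] F_g [-0.1 -3.5 -4. ] q6 -1.75
yaw 84.24 turn_x 0.14 shift [0.0006 0.1599 0.0013]
rotvec [ 0.14 -0.12  0.18]
pointer_tip [(0.72, array([-0.0458,  0.001 ,  0.0276]))]
```

Call:
{"fn": "carry_out", "kwargs": {"motion": [0,0,0,0,0.005,0,1,0,0,0,0,0.01,0,1,0,0,0,0,0.013,0,1,0,0,0,0,0.013,0,1,0,0,0,0,0.013,0,1,0,0,0,0,0.013,0,1,0,0,0,0,0.013,0,1,0,0,0,0,0.013,0,1,0,0,0,0,0.013,0,1]}}

```text
time_s: 23.65
eef_pos: [0.5831, 0.0612, 0.0441]
eef_rot: [0.705, 0.031, 0.707, -0.04]
wrist_force: [-1.6, -9.0, -1.9]
opening: 0.133
```

```bash
python3 -c "
from h import *
go(0,.16,.043,84.1)
"
```

```text
gauge-frame TCP [ -1.5 105.4  44.1] F [-1.6 -9.  -1.9] F_g [-0.7 -9.1 -1.9] q6 -1.55
yaw 84.18 turn_x 0.08 shift [0.0004 0.0546 0.0016]
rotvec [ 0.08 -0.15  0.73]
```

Call:
{"fn": "carry_out", "kwargs": {"motion": [0,0,0.3,0,0.013,0,1,0,0,0,0,0.013,0,1,0,0,0,0,0.012,0,1,0,0,0,0,0.008,0,1,0,0,0,0,0.004,0,1]}}

```text
time_s: 24.15
eef_pos: [0.5879, 0.1096, 0.0441]
eef_rot: [0.705, 0.029, 0.708, -0.041]
wrist_force: [-0.9, -8.2, -2.2]
opening: 0.138
```

```bash
python3 -c "
from h import *
go(0,.1597,.043,84.1)
"
```

```text
gauge-frame TCP [ -1.8 154.   44.1] F [-0.9 -8.2 -2.2] F_g [-0.1 -8.2 -2.2] q6 -1.47
yaw 84.33 turn_x 0.23 shift [0.001  0.0057 0.0018]
rotvec [ 0.23 -0.16  1.02]
```

Call:
{"fn": "carry_out", "kwargs": {"motion": [0,0,0.5,0,0.004,0,1,0,0,0,0,0.002,0,1,0,0,0,0,0.0005,0,1]}}

```text
time_s: 24.45
eef_pos: [0.5883, 0.114, 0.0441]
eef_rot: [0.705, 0.029, 0.708, -0.04]
wrist_force: [0.2, -8.2, -2.7]
opening: 0.135
```

```bash
python3 -c "
from h import *
np.set_printoptions(precision=4,suppress=True)
go(0,.1597,.043,84.1)
c=cam('wrist'); im=snap('wrist','w7.png')
for t in ('pointer_tip','tab'):
    print(t,[(d['conf'],(np.linalg.inv(G)@np.r_[w(c[2],d['point']),1])[:3]) for d in ctrl.landmark_of('wrist',t)[:1]])
carton(); cv2.imwrite('pics/w7c.png',cv2.resize(im[50:290,180:480],None,fx=2.5,fy=2.5))
go(0,.1597,.043,84.1)
"
```

```text
gauge-frame TCP [ -1.8 158.5  44.1] F [ 0.2 -8.2 -2.7] F_g [ 1.  -8.2 -2.7] q6 -1.46
yaw 84.41 turn_x 0.31 shift [0.0011 0.0012 0.0018]
rotvec [ 0.31 -0.16  0.88]
pointer_tip [(0.57, array([-0.0476,  0.1575,  0.0279]))]
tab [(0.76, array([-0.0027,  0.1599,  0.0561]))]
long_carton ((494.1487731933594, 56.486595153808594), (136.11463928222656, 56.157676696777344), 84.51160430908203)
gauge-frame TCP [ -1.8 158.4  44.1] F [-0.7 -8.2 -2.7] F_g [ 0.1 -8.2 -2.7] q6 -1.46
yaw 84.4 turn_x 0.3 shift [0.0011 0.0014 0.0018]
rotvec [ 0.3  -0.17  0.87]
```

View pics/w7c.png

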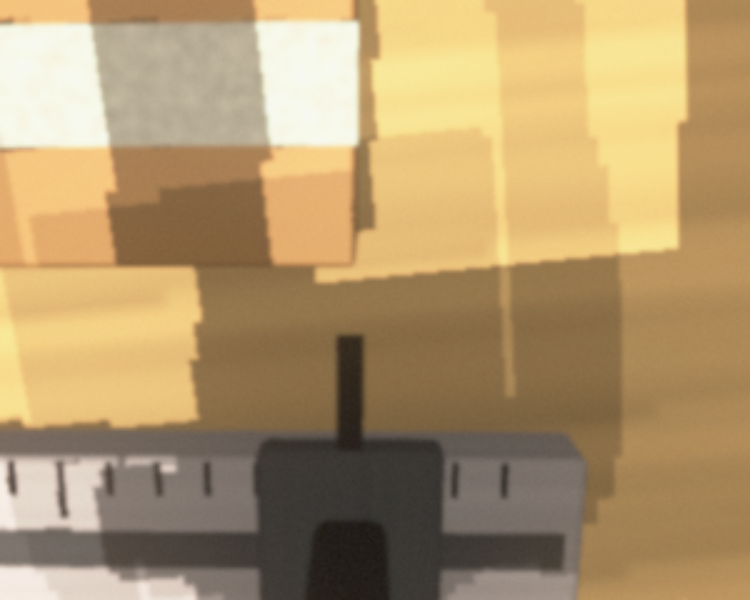

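The pointer tip is at crop (350,337) and the carton's end edge runs (360,22)-(352,265). I'll compare them in the gauge frame.

```bash
python3 -c "
from h import *
np.set_printoptions(precision=4,suppress=True)
c=cam('wrist')
f=lambda q: np.array(q)/2.5+[180,50]
for q,z in (([(350,337),(350,440)],.0325),([(360,22),(352,265)],.05)):
    p=pix2plane('wrist',f(q),z,c); print((np.c_[p,np.ones(2)]@np.linalg.inv(G).T)[:,:3])
"
```

```text
[[-0.0472  0.1589  0.0325]
 [-0.0276  0.159   0.0325]]
[[-0.0988  0.1603  0.05  ]
 [-0.0622  0.1593  0.05  ]]
```

Call:
{"fn": "carry_out", "kwargs": {"motion": [0,0,0,0,0.0012,0,1,0,0,0,0,0.0002,0,1,0,0,0,0,0.0001,0,1]}}

```text
time_s: 25.0
eef_pos: [0.5882, 0.1126, 0.0441]
eef_rot: [0.705, 0.027, 0.708, -0.042]
wrist_force: [0.0, -7.3, -1.5]
opening: 0.135
```

```bash
python3 -c "
from h import *
go(0,.1597,.043,84.1)
"
```

```text
gauge-frame TCP [ -1.8 157.1  44.1] F [ 0.  -7.3 -1.5] F_g [ 0.8 -7.2 -1.5] q6 -1.46
yaw 84.4 turn_x 0.3 shift [0.001  0.0027 0.0018]
rotvec [ 0.3  -0.18  1.21]
```

Call:
{"fn": "carry_out", "kwargs": {"motion": [0,0,0.8,0,0.0035,0,1,0,0,0,0,0.0008,0,1,0,0,0,0,0.0008,0,1,0,0,0,0,0.0008,0,1]}}

```text
time_s: 25.4
eef_pos: [0.5883, 0.1147, 0.0441]
eef_rot: [0.705, 0.029, 0.708, -0.04]
wrist_force: [-0.8, -8.9, -2.2]
opening: 0.134
```

```bash
python3 -c "
from h import *
go(0,.1597,.043,84.1)
"
```

```text
gauge-frame TCP [ -1.8 159.2  44.1] F [-0.8 -8.9 -2.2] F_g [ 0.1 -8.9 -2.2] q6 -1.46
yaw 84.4 turn_x 0.3 shift [0.0011 0.0005 0.0018]
rotvec [ 0.3  -0.21  0.85]
```

Call:
{"fn": "carry_out", "kwargs": {"motion": [0,0,0,0,0.0012,0,1,0,0,0,0,0.0008,0,1,0,0,0,0,0.0008,0,1,0,0,0,0,0.0008,0,1]}}

```text
time_s: 25.8
eef_pos: [0.5883, 0.1146, 0.0441]
eef_rot: [0.704, 0.027, 0.708, -0.043]
wrist_force: [0.1, -8.6, -1.8]
opening: 0.134
```

```bash
python3 -c "
from h import *
go(0,.1597,.043,84.1)
"
```

```text
gauge-frame TCP [ -1.8 159.1  44.1] F [ 0.1 -8.6 -1.8] F_g [ 1.  -8.5 -1.8] q6 -1.45
yaw 84.39 turn_x 0.29 shift [0.0011 0.0007 0.0018]
rotvec [ 0.28 -0.24  1.31]
```

Call:
{"fn": "carry_out", "kwargs": {"motion": [0,0,0.4,0,0.0016,0,1,0,0,0.1,0,0.001,0,1,0,0,0.1,0,0.001,0,1]}}

```text
time_s: 26.1
eef_pos: [0.5884, 0.1153, 0.0441]
eef_rot: [0.704, 0.028, 0.708, -0.041]
wrist_force: [-0.9, -9.3, -2.6]
opening: 0.137
```

```bash
python3 -c "
from h import *
go(0,.1597,.043,84.1)
for i in range(4): ctrl.camera('top')
go(0,.1597,.043,84.1)
"
```

```text
gauge-frame TCP [ -1.9 159.7  44.1] F [-0.9 -9.3 -2.6] F_g [ 0.1 -9.4 -2.6] q6 -1.46
yaw 84.39 turn_x 0.29 shift [0.0011 0.     0.0019]
rotvec [ 0.29 -0.26  1.06]
gauge-frame TCP [ -1.8 159.7  44.1] F [-0.3 -8.8 -2. ] F_g [ 0.6 -8.8 -2. ] q6 -1.46
yaw 84.39 turn_x 0.29 shift [0.0011 0.     0.0018]
rotvec [ 0.29 -0.26  1.06]
```

Steady at 159.7. I'll hold for over 2 s through camera calls, since the target stays fixed during them, and check the pointer again.

```bash
python3 -c "
from h import *
np.set_printoptions(precision=4,suppress=True)
im=snap('wrist','w8.png')
ys=[]
for i in range(46):
    ctrl.camera('wrist'); ys.append((np.linalg.inv(G)@np.r_[ctrl.get_obs()['eef_pos'],1])[1])
print(min(ys),max(ys),ctrl.get_obs()['time_s'])
cv2.imwrite('pics/w8c.png',cv2.resize(im[80:230,260:400],None,fx=4,fy=4,interpolation=cv2.INTER_CUBIC))
"
```

```text
0.1596695951046842 0.15973131868352863 28.65
```

View pics/w8c.png

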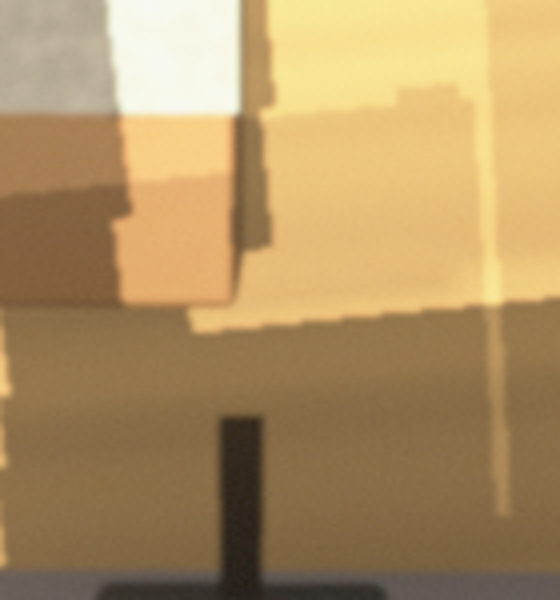

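```bash
python3 -c "
from h import *
np.set_printoptions(precision=4,suppress=True)
c=cam('wrist')
f=lambda q: np.array(q)/4+[260,80]
for q,z in (([(241,417),(241,560)],.0325),([(242,5),(232,300)],.05)):
    p=pix2plane('wrist',f(q),z,c); print((np.c_[p,np.ones(2)]@np.linalg.inv(G).T)[:,:3])
"
```

```text
[[-0.0475  0.1603  0.0325]
 [-0.0306  0.1604  0.0325]]
[[-0.0908  0.1604  0.05  ]
 [-0.0627  0.1596  0.05  ]]
```

Pointer at 160.3 against a carton end of 160.0 (mean), held for 2.5 s within 0.1 mm. Now I ease it home.

Call:
{"fn": "carry_out", "kwargs": {"motion": [0,0,0,0,-0.004,0,1,0,0,0,0,-0.007,0,1,0,0,0,0,-0.007,0,1,0,0,0,0,-0.007,0,1,0,0,0,0,-0.007,0,1,0,0,0,0,-0.007,0,1,0,0,0,0,-0.007,0,1,0,0,0,0,-0.007,0,1,0,0,0,0,-0.007,0,1,0,0,0,0,-0.007,0,1]}}

```text
time_s: 29.65
eef_pos: [0.5812, 0.0425, 0.0441]
eef_rot: [0.704, 0.024, 0.708, -0.045]
wrist_force: [0.1, -5.4, -5.2]
opening: 0.135
```

```bash
python3 -c "
from h import *
go(0,.0,.043,84.1)
"
```

```text
gauge-frame TCP [-1.5 86.6 44.1] F [ 0.1 -5.4 -5.2] F_g [ 0.7 -5.4 -5.2] q6 -1.57
yaw 84.42 turn_x 0.32 shift [ 0.0037 -0.0865  0.001 ]
rotvec [ 0.31 -0.21  1.7 ]
```

Call:
{"fn": "carry_out", "kwargs": {"motion": [0,0,0.4,0,-0.007,0,1,0,0,0.3,0,-0.007,0,1,0,0,0.3,0,-0.007,0,1,0,0,0.3,0,-0.007,0,1,0,0,0.3,0,-0.007,0,1,0,0,0.3,0,-0.007,0,1,0,0,0,0,-0.007,0,1,0,0,0,0,-0.005,0,1]}}

```text
time_s: 30.45
eef_pos: [0.5757, -0.0141, 0.0441]
eef_rot: [0.705, 0.036, 0.707, -0.033]
wrist_force: [-0.6, -4.1, -3.2]
opening: 0.134
```

```bash
python3 -c "
from h import *
go(0,.0,.043,84.1)
"
```

```text
gauge-frame TCP [-1.2 29.8 44.1] F [-0.6 -4.1 -3.2] F_g [-0.2 -4.1 -3.2] q6 -1.71
yaw 84.43 turn_x 0.33 shift [ 0.001  -0.0298  0.001 ]
rotvec [ 0.33 -0.17 -0.24]
```

Call:
{"fn": "carry_out", "kwargs": {"motion": [0,0,0,0,-0.005,0,1,0,0,0,0,-0.005,0,1,0,0,0,0,-0.005,0,1,0,0,0,0,-0.004,0,1,0,0,0,0,-0.002,0,1,0,0,0,0,-0.0015,0,1]}}

```text
time_s: 31.05
eef_pos: [0.5734, -0.0381, 0.0441]
eef_rot: [0.705, 0.036, 0.707, -0.033]
wrist_force: [0.4, -3.1, -4.0]
opening: 0.138
```

```bash
python3 -c "
from h import *
go(0,.0,.043,84.1)
"
```

```text
gauge-frame TCP [-1.   5.6 44.1] F [ 0.4 -3.1 -4. ] F_g [ 0.7 -3.  -4. ] q6 -1.75
yaw 84.41 turn_x 0.31 shift [ 0.0011 -0.0056  0.001 ]
rotvec [ 0.31 -0.17 -0.29]
```

Call:
{"fn": "carry_out", "kwargs": {"motion": [0,0,0,0,-0.002,0,1,0,0,0,0,-0.0015,0,1,0,0,0,0,-0.001,0,1,0,0,0,0,-0.001,0,1]}}

```text
time_s: 31.45
eef_pos: [0.5728, -0.0435, 0.0441]
eef_rot: [0.705, 0.036, 0.707, -0.032]
wrist_force: [-0.8, -3.0, -4.3]
opening: 0.135
```

Call:
{"fn": "carry_out", "kwargs": {"motion": [0,0,0,0,-0.001,0,1,0,0,0,0,-0.001,0,1]}}

```text
time_s: 31.65
eef_pos: [0.5728, -0.0439, 0.0441]
eef_rot: [0.705, 0.037, 0.707, -0.031]
wrist_force: [1.4, 4.3, -2.9]
opening: 0.135
```

```bash
python3 -c "
from h import *
go(0,.0,.043,84.1)
"
```

```text
gauge-frame TCP [-1.  -0.2 44.1] F [ 1.4  4.3 -2.9] F_g [ 0.9  4.4 -2.9] q6 -1.77
yaw 84.42 turn_x 0.32 shift [0.0011 0.0002 0.001 ]
rotvec [ 0.32 -0.16 -0.47]
```

The force has reversed (+4.4 N), so the slide is on its home stop. I'll release and rise.

Call:
{"fn": "carry_out", "kwargs": {"motion": [0,0,0,0,0.0005,0,0.3,0,0,0,0,0,0,0.3,0,0,0,0,0,0,0.3,0,0,0,-0.01,0,0,0.3,0,0,0,-0.015,0,0,0.3,0,0,0,-0.02,0,0,0.3,0,0,0,-0.03,0,0,0.3,0,0,0,-0.03,0,0,0.3,0,0,0,-0.02,0,-0.02,0.3,0,0,0,0,0,-0.02,0.3]}}

```text
time_s: 32.65
eef_pos: [0.5368, -0.0415, 0.1842]
eef_rot: [0.709, 0.036, 0.703, -0.032]
wrist_force: [-0.4, 0.1, 0.2]
opening: 0.351
```

Call:
{"fn": "carry_out", "kwargs": {"motion": [0,0,0,0,0,0,0.3,0,0,0,0,0,0,0.3]}}

```text
time_s: 32.85
eef_pos: [0.537, -0.0417, 0.1883]
eef_rot: [0.711, 0.036, 0.701, -0.033]
wrist_force: [0.0, -0.1, 0.5]
opening: 0.347
```

```bash
python3 -c "
from h import *
np.set_printoptions(precision=4,suppress=True)
go(0,.0,.043,84.1)
c=cam('wrist'); im=snap('wrist','w9.png')
for t in ('pointer_tip','tab','long_carton'):
    print(t,[(d['conf'],(np.linalg.inv(G)@np.r_[w(c[2],d['point']),1])[:3]) for d in ctrl.landmark_of('wrist',t)[:1]])
carton()
c=cam('scene'); ctrl.camera('scene')
for t in ('short_carton','paint_bottle','bead_jar'):
    print(t,[(d['conf'],w(c[2],d['point'])) for d in ctrl.landmark_of('scene',t)[:1]])
"
```

```text
gauge-frame TCP [-36.8  -1.7 188.3] F [ 0.  -0.1  0.5] F_g [ 0.  -0.1  0.5] q6 -1.78
yaw 84.46 turn_x 0.36 shift [0.1458 0.0007 0.0349]
rotvec [ 0.35  0.76 -0.29]
pointer_tip [(0.79, array([-0.0457,  0.0019,  0.0232]))]
tab [(0.59, array([-0.0013,  0.0027,  0.0566]))]
long_carton [(0.65, array([-0.0868,  0.0764, -0.0035]))]
long_carton ((492.6454162597656, 44.90652847290039), (160.89462280273438, 56.45610046386719), 84.13495635986328)
short_carton [(0.72, array([ 0.5121, -0.3575, -0.001 ]))]
paint_bottle [(0.59, array([ 0.7479,  0.0828, -0.0004]))]
bead_jar [(0.98, array([ 0.7682, -0.1141,  0.0003]))]
```

```bash
python3 -c "
from bench import ctrl
print(ctrl.hand_in())"
```

```text
the job is handed in; nothing more can be done
None
```

I set the long carton against the gauge's stop, pulled the slide out to its far end, held it there and eased it home. I handed the job in at about 33 s of robot time, with the arm clear of everything.

- **First grasp missed:** The first grasp closed too high, on top of the carton. Re-measuring showed the carton had not moved, and the second grasp held.
- **Carton:** I placed it at the stop, let go, then squared it with a push of about 5 N on its far end. At the end it lay at 84.1° against the rail's roughly 84.1°. Its centre was at about gauge (-90, 80) mm, unchanged from before the pull.
- **Pointer:** I overshot back to about 157 mm once while setting it, then corrected. During the hold the picture put the pointer at 160.3 mm and the carton's end at 159.6 to 160.4 mm. The hand held steady within 0.1 mm for about 2.5 s.
- **Return:** I brought the slide back in the grip at about 0.08 m/s, slower near home. I let go only once the force reversed at the home stop. The pointer detector then read 1.9 mm. It had read 1.0 to 1.7 mm before the pull, so the slide is home within its error.
- **Bystanders:** The short carton, bottle and jar are within 4 mm of where they started, which is the detector's accuracy.

I could not look at the last picture because the limit of 12 was reached, so the final checks are from the networks' measurements only.

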